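# Bush a pinion and set it on its stub axle

### The arm

A 6-joint arm with a two-finger parallel gripper is mounted at the origin on the work surface. World frame = base frame: x ahead of the robot, y to its left, z up, the work surface at z = 0. Lengths are in m, angles in rad, forces in N, time in s.
With the tool pointing down it reaches from about 0.275 to 0.875 m from the base axis. Payload 12.5 kg.
Tool frame: the origin (TCP) lies midway between the tips of the shut fingers; the grasp point (between the pads) lies 19 mm behind it; z points along the fingers, y is the line along which they close (so a half turn about z gives the same grasp; the last joint's range is limited). The gripper opens to 85 mm and grips with 20 to 120 N. Pads are 22 mm wide; open, the fingers measure 114 mm over their backs; the gripper's body (76 mm by 85 mm) begins 54 mm behind the grasp point. The pads swing forward as they close: fully open they stand 13 mm farther back than shut.
Start: joints at [1.037, 0.351, 1.652, -0, 1.139, -0.085], TCP at [0.239, 0.496, 0.208] pointing down, gripper open.
Joint ranges: [-2.75, 2.75], [-0.79, 2.1], [0.01, 2.65], [-1.57, 4.71], [0.07, 3.14], [-2.87, 2.87]. Speed limits (rad/s): [2.22, 2.22, 2.79, 3.14, 3.14, 3.14].

### API

Orientations are given as a unit quaternion [x, y, z, w].
In Python, from plant import robot gives the robot as it stands. The module is installed in compiled form; this text tells all that it offers.
- The arm moves only by the shell command python3 -m creep 'ROWS' [FORCE]. ROWS is JSON, one flat list of numbers, 5 for each row, row after row: the closure, from -1 (fully open) to 1 (shut), so that 0 is half open, then the shift along the world's x, y, z normalised to -1 to 1, where 1 is 0.2 m, then the turn about the world's z normalised to -1 to 1, where 1 is 360 degrees. A call has 1 to 10 rows; each row is the pose to reach, as a shift and turn from the pose commanded when the call began, turning the shorter way round; what a row does not reach only later rows make up. A row lasts 1/10 s, in which the tool goes at most 50 mm and 8.59 degrees, less where a joint would pass 70% of its speed; a pose out of reach is approached as far as the arm can. A call with a number of a shift or a turn outside -1 to 1 is refused whole. A call with a gripper value outside its range is refused whole. The fingers move at their own pace and stop on an object; FORCE is the grip in N (left out, the last holds). Time passes only in rows, so rows that repeat a pose let the fingers close. It gives the time, the measured TCP pose, the force, the opening and the grip force at its end, in the units of the state.
- robot.state(): the state, without advancing time (a new reading comes with each control period).
- robot.grab_frame(name): name is "scene" or "top"; returns a dict with "frame" (400x640x3 uint8, red, green, blue), "vfov" (degrees; the focal length in pixels is half the picture's height over the tangent of half this angle, whatever the lens; pixels are square), "cx", "cy" (the principal point, pixels), "dist_coeffs" ([k1, k2, p1, p2, k3] as OpenCV has them; the pictures are not rectified), "R" (3x3) and "t" (3): a world point X has camera coordinates R X + t. Camera axes: x right, y down, z forward; pixel columns grow to the right and rows downward; lengths in m; the calibration is good to about 2 mm. A picture is of the moment at which its call begins. There is no depth.
- robot.finish_job(): hands the job in; it is judged then, once.
The state is a dict: "clock": time; "q": joint angles; "joint_vel": joint speeds; "joint_torque": joint torques, N m; "eef_pos": TCP position; "tcp_rot": TCP orientation; "ft_force": force on the tool from outside, world axes, zero at the start; "torque": the same for the moment, N m; "gripper_width": finger opening in m; "gripper_force": force on a finger pad.
Only numpy, scipy, OpenCV 4.12 (cv2) and the standard library are available. Lean on these libraries where they do the work, as an engineer would, in place of code of your own. Each camera call takes 0.05 s, during which the arm holds its last target. There are 200 camera calls.

### The job

Where the pinion (the small thick toothed gear) lies on the bench, drop the flanged brass bush fully home into its bore, thin end down. Then pick up the pinion with the bush in it as one unit and set it over the thin pointed spindle of the gear stand, sitting flat on the stand's collar, and let go.

Things in the scene. Friction and masses are not known exactly. Their poses are not given: they have to be found in the camera images.
- bush: Flanged brass bush upright on its thin end: stem 34 mm dia, 26 mm long (last 8 mm tapers to 28), on it a head 52 mm dia, 26 mm tall; 24 mm hole right through; 0.24-0.36 kg. Origin: centre of the stem's lower end, z up the axis; head at z = 26 to 52 mm. Not the plain brass sleeve without a head (36 mm dia, 50 tall).
- pinion: Small thick dark steel gear flat on the bench: 66 mm dia over its 20 teeth (3 mm deep), 30 mm tall, 40 mm hole through, 46 mm in its top 6 mm; 0.32-0.48 kg. Grip across the teeth. Origin: centre of underside, z up. Bush home: head rests on the top face, bush origin 4 mm over this one, 3 mm play all round, 56 mm tall in all. Not the flat gear 112 mm wide.
- seat (a point): Centre of the top of the round steel collar of the stand with the thin pointed spindle, 24 mm over the bench, z up. Fixed stand: grey plate 110 x 110 x 10 mm, on it the collar (44 mm dia, 14 tall), then the spindle, 12 mm dia, 40 mm tall, top 12 mm tapered. The pinion's underside goes on the collar, spindle up through the bush. Not the stand with the 32 mm blunt spindle.
Not all that is in view belongs to the job. Leave any blue or white look-alike of the bush alone. Leave any purple or red look-alike of the part that bears seat alone.

How it is judged:
By the outcome, as a careful person would: the job done as asked, in the order asked, and still so for the second after the job is handed in, with the robot touching nothing.
It also fails if it takes over 58 s, if anything falls off the work surface, if the arm or the gripper's body presses on something with over 40 N, if the wrist force passes 120 N, or if a joint passes its speed limit or range.

## Working session

There is one attempt and no reset: what is moved stays moved. The work goes in short steps, Python scripts to look and compute and a shell command to move; the robot and the scene stay as the last step left them, time stands still between calls to the robot, and variables do not carry over. Pictures are saved under pics/ and viewed, at most 10 in all, crops included, and the job is handed in when it is done.

```bash
mkdir -p pics
cat > h.py <<'E'
import numpy as np, cv2
from plant import robot
def grab(n,fn=None):
    f=robot.grab_frame(n)
    if fn: cv2.imwrite('pics/'+fn,f['frame'][:,:,::-1])
    return f
def K(f):
    F=200/np.tan(np.radians(f['vfov'])/2); return np.array([[F,0,f['cx']],[0,F,f['cy']],[0,0,1.]])
def px2w(f,uv,z):
    p=cv2.undistortPoints(np.array([[uv]],float),K(f),np.array(f['dist_coeffs'],float))[0,0]
    R=np.array(f['R']);t=np.array(f['t']);d=R.T@np.array([p[0],p[1],1]);c=-R.T@t
    return c+d*(z-c[2])/d[2]
def w2px(f,X):
    return cv2.projectPoints(np.array(X,float).reshape(-1,1,3),cv2.Rodrigues(np.array(f['R'],float))[0],np.array(f['t'],float),K(f),np.array(f['dist_coeffs'],float))[0].reshape(-1,2)
def crop(f,u,v,w,h,s,fn):
    a=f['frame'][max(0,v):v+h,max(0,u):u+w,::-1]; cv2.imwrite('pics/'+fn,cv2.resize(a,None,fx=s,fy=s,interpolation=cv2.INTER_CUBIC))
E
python3 - <<'E'
from h import *
import pickle
a=grab('scene','s0.png');b=grab('top','t0.png')
pickle.dump((a,b),open('f0.pkl','wb'))
for f in(a,b): print(f['vfov'],f['cx'],f['cy'],f['dist_coeffs'],-np.array(f['R']).T@f['t'],np.array(f['R'])[2])
E
```

```text
52.16793715881124 311.9889942559064 200.90486102500063 [-0.02580765  0.          0.          0.          0.        ] [1.09783875 0.068434   1.09896434] [-0.51721273 -0.11704703 -0.84781542]
44.84430363952654 317.725417030319 205.19991051086157 [0.04016765 0.         0.         0.         0.        ] [ 0.37122845 -0.07977696  1.31674183] [ 0.0858703  -0.0098798  -0.99625734]
```

View pics/s0.png

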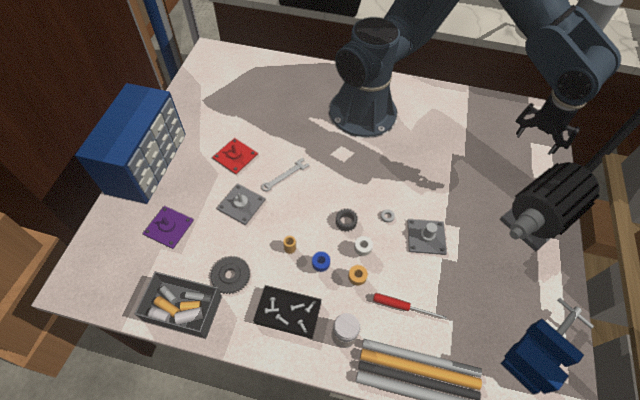

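View pics/t0.png

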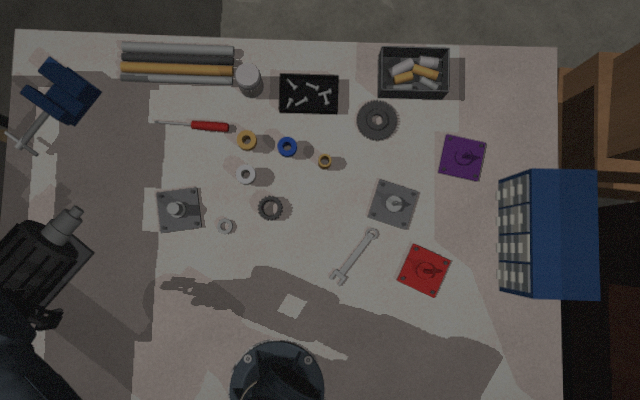

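Candidates are:
- **Bush:** the orange headed part at scene (358,274) fits. The blue (320,261) and white (363,245) look-alikes and the thin sleeve (290,243) don't.
- **Pinion:** the toothed ring at scene (346,219) fits. The wide gear (230,273) doesn't.
- **Stand:** the grey one at scene (241,203) fits. The one at (428,235) has the thick blunt spindle, and the red and purple ones are look-alikes.

I'll confirm these in a crop.

Run:
```python
from h import *
import pickle
a,b=pickle.load(open('f0.pkl','rb'))
crop(a,205,175,260,120,3,'c1.png')
# top: three panels 5x
ps=[b['frame'][y-26:y+26,x-26:x+26,::-1] for x,y in[(247,140),(270,208),(394,203)]]
cv2.imwrite('pics/c2.png',cv2.resize(np.hstack(ps),None,fx=5,fy=5,interpolation=cv2.INTER_CUBIC))
```

```text
(no output)
```

View pics/c1.png

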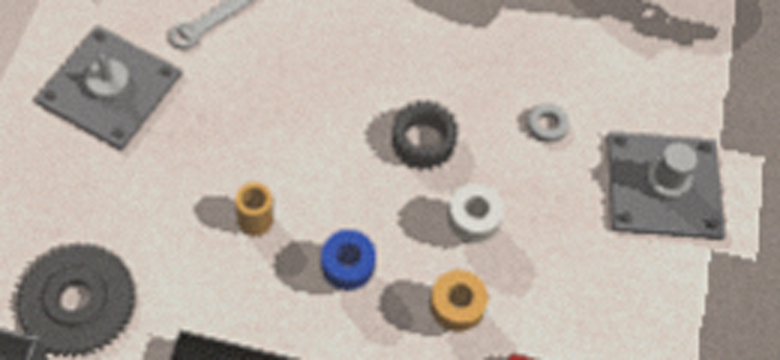

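View pics/c2.png

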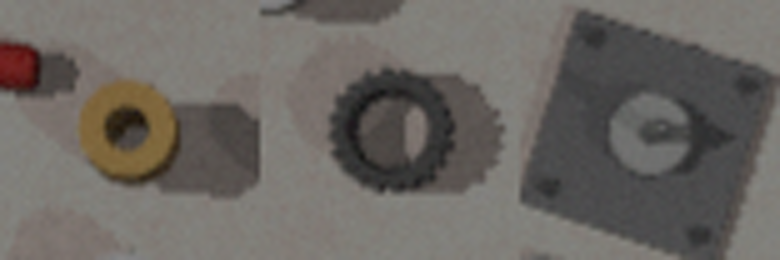

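The crops confirm the picks. Top-view centres are: bush head about (246.2,139.2), pinion (270.2,207.6), collar (393.7,203.4).

Run:
```python
from h import *
import pickle
a,b=pickle.load(open('f0.pkl','rb'))
for n,t,s,z in[('bush',(246.2,139.2),(358,273),.052),('pin',(270.2,207.6),(346,218),.030),('seat',(393.7,203.4),(239.8,200.5),.024)]:
    print(n,px2w(b,t,z).round(4),px2w(a,s,z).round(4))
s=robot.state();print({k:np.round(v,3) for k,v in s.items()})
R=cv2.Rodrigues
from scipy.spatial.transform import Rotation as Q
print(Q.from_quat(s['tcp_rot']).as_matrix().round(3))
```

```text
bush [0.6495 0.1015 0.052 ] [0.6522 0.1023 0.052 ]
pin [0.472  0.0336 0.03  ] [0.4785 0.0349 0.03  ]
seat [ 0.4935 -0.296   0.024 ] [ 0.4976 -0.2966  0.024 ]
{'clock': np.float64(0.1), 'q': array([ 1.037,  0.351,  1.652, -0.   ,  1.139, -0.085]), 'joint_vel': array([ 0.003, -0.   , -0.002, -0.   , -0.   , -0.002]), 'joint_torque': array([ 0.0000e+00, -5.0683e+01, -2.9187e+01,  0.0000e+00,  3.0000e-03,
       -0.0000e+00]), 'eef_pos': array([0.238, 0.495, 0.207]), 'tcp_rot': array([ 0.223,  0.975, -0.001, -0.   ]), 'ft_force': array([-0.374,  0.214,  0.058]), 'torque': array([-0.031, -0.017,  0.005]), 'gripper_force': np.float64(0.0), 'gripper_width': np.float64(0.086)}
[[-0.901  0.434 -0.001]
 [ 0.434  0.901 -0.001]
 [ 0.    -0.001 -1.   ]]
```

```bash
python3 -m creep '[-0.6,0.3,-0.3,0,-0.09, -0.6,0.68,-0.65,0,-0.1786, -0.6,0.68,-0.65,0,-0.1786, -0.6,0.68,-0.65,0,-0.1786, -0.6,0.68,-0.65,0,-0.1786, -0.6,0.68,-0.65,0,-0.1786, -0.6,0.68,-0.65,0,-0.1786, -0.6,0.68,-0.65,0,-0.1786, -0.6,0.68,-0.65,0,-0.1786]' 30
python3 -m creep '[-0.6,0.3,-0.3,0,0, -0.6,0.68,-0.65,0,0, -0.6,0.68,-0.65,0,0, -0.6,0.68,-0.65,0,0, -0.6,0.68,-0.65,0,0, -0.6,0.68,-0.65,0,0]'
python3 -m creep '[-0.6,0.3,-0.3,0,0, -0.6,0.68,-0.65,0,0, -0.6,0.68,-0.65,-0.3,0, -0.6,0.68,-0.65,-0.5,0, -0.6,0.68,-0.65,-0.5,0, -0.6,0.68,-0.65,-0.5,0,-0.6,0.68,-0.65,-0.5,0]'
python3 - <<'E'
from h import *
import pickle
a=grab('scene');s=robot.state()
from scipy.spatial.transform import Rotation as Q
print(s['eef_pos'],Q.from_quat(s['tcp_rot']).as_matrix()[:,1])
crop(a,230,150,200,150,4,'c3.png')
E
```

```text
clock: 1.0
eef_pos: [0.3745, 0.3654, 0.2074]
tcp_rot: [0.708, 0.707, -0.0, -0.0]
ft_force: [0.3, 0.1, 0.5]
gripper_width: 0.0685
gripper_force: 0.0
clock: 1.6
eef_pos: [0.5106, 0.2351, 0.2073]
tcp_rot: [0.707, 0.707, -0.0, -0.0]
ft_force: [-0.6, -0.3, -0.1]
gripper_width: 0.0686
gripper_force: 0.0
clock: 2.3
eef_pos: [0.646, 0.1068, 0.1078]
tcp_rot: [0.707, 0.708, -0.0, -0.0]
ft_force: [-0.1, 0.4, 0.7]
gripper_width: 0.0684
gripper_force: 0.0
[0.6464408  0.1070534  0.10900389] [0.99999789 0.00173225 0.00110162]
```

View pics/c3.png

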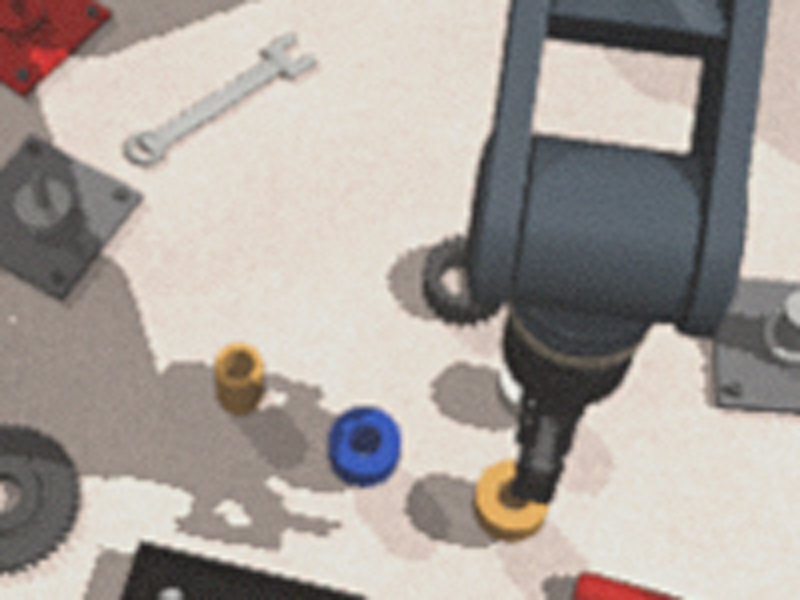

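The scene crop shows the fingers over the orange bush at crop (510,500), clear of the white part and the screwdriver. I'll descend and centre the bush with two crossed squeezes.

```bash
python3 -m creep '[-0.6,0.025,-0.025,-0.1,0, -0.6,0.025,-0.025,-0.2,0, -0.6,0.025,-0.025,-0.3,0, -0.6,0.025,-0.025,-0.37,0, -0.6,0.025,-0.025,-0.42,0, -0.6,0.025,-0.025,-0.42,0, -0.6,0.025,-0.025,-0.42,0]'
python3 -m creep '[-0.1,0,0,0,0, 0.2,0,0,0,0, 0.2,0,0,0,0, 0.2,0,0,0,0, 0.2,0,0,0,0, 0.2,0,0,0,0]' 20
python3 -m creep '[-0.55,0,0,0,0, -0.55,0,0,0,0, -0.55,0,0,0,0, -0.55,0,0,0,0]'
```

```text
clock: 3.05
eef_pos: [0.652, 0.1008, 0.0246]
tcp_rot: [0.707, 0.707, 0.0, 0.0]
ft_force: [-0.4, -0.3, 0.6]
gripper_width: 0.0683
gripper_force: 0.0
clock: 3.65
eef_pos: [0.6501, 0.1007, 0.0269]
tcp_rot: [0.707, 0.707, -0.001, -0.001]
ft_force: [-20.9, -0.7, 31.9]
gripper_width: 0.0343
gripper_force: 15.9
clock: 4.05
eef_pos: [0.6517, 0.1005, 0.0236]
tcp_rot: [0.707, 0.707, -0.0, 0.0]
ft_force: [-0.5, 0.2, -0.2]
gripper_width: 0.066
gripper_force: 0.0
```

```bash
python3 -m creep '[-0.7,0,0,0.1,0, -0.9,0,0,0.3,0, -0.9,0,0,0.5,0, -0.9,0,0,0.7,0, -0.9,0,0,0.7,0,-0.9,0,0,0.7,0]'
python3 - <<'E'
from h import *
a=grab('scene');b=grab('top')
A=cv2.resize(a['frame'][220:310,310:410,::-1],None,fx=4,fy=4);B=cv2.resize(b['frame'][95:185,200:300,::-1],None,fx=4,fy=4)
cv2.imwrite('pics/c4.png',np.hstack([A,B]))
E
```

```text
clock: 4.65
eef_pos: [0.6518, 0.1005, 0.1642]
tcp_rot: [0.707, 0.707, 0.001, 0.0]
ft_force: [-0.2, 0.7, -1.8]
gripper_width: 0.081
gripper_force: 0.0
```

View pics/c4.png

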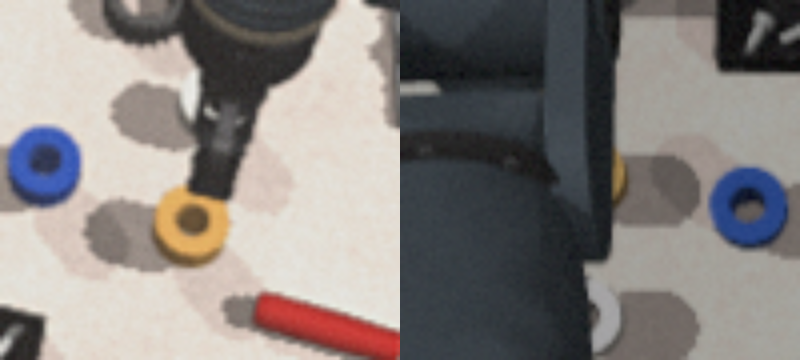

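Run:
```python
from h import *
a=grab('scene')
print('tcp px',w2px(a,[.6518,.1005,.164]), 'tips', w2px(a,[[.6518+.04,.1005,.177],[.6518-.04,.1005,.177]]))
h=cv2.cvtColor(a['frame'],cv2.COLOR_RGB2HSV)
m=cv2.inRange(h,(10,110,100),(28,255,255))[240:310,330:390]
ys,xs=np.nonzero(m);print(xs.min()+330,xs.max()+330,ys.min()+240,ys.max()+240)
print('hole',px2w(a,(357.6,275.1),.052))
for x,y in[(.652,.1023),(.66,.1),(.645,.102)]:
  th=np.linspace(0,6.28,40);c=np.c_[x+.026*np.cos(th),y+.026*np.sin(th)]
  P=np.vstack([w2px(a,np.c_[c,0*th+.052]),w2px(a,np.c_[c,0*th+.026])]);print(x,y,P.min(0),P.max(0))
```

```text
tcp px [[362.3231795  255.65327893]] tips [[359.96242216 268.10256528]
 [365.82935812 239.40550954]]
349 366 267 285
hole [0.65845742 0.10239141 0.052     ]
0.652 0.1023 [347.66733122 264.09118413] [367.52852484 285.38123179]
0.66 0.1 [346.2766378 266.5081283] [366.18002722 287.88031213]
0.645 0.102 [348.06511715 261.79591135] [367.86968707 283.00900108]
```

```bash
python3 -m creep '[-0.7,0.01,0.007,-0.2,0, -0.7,0.01,0.007,-0.4,0, -0.7,0.01,0.007,-0.6,0, -0.7,0.01,0.007,-0.7,0, -0.7,0.01,0.007,-0.76,0, -0.7,0.01,0.007,-0.76,0, -0.7,0.01,0.007,-0.76,0]'
python3 -m creep '[-0.4,0,0,0,0, -0.3,0,0,0,0]' 20
python3 -m creep '[-0.25,0,0,0,0,-0.22,0,0,0,0]' 20
python3 -m creep '[-0.18,0,0,0,0,-0.18,0,0,0,0]' 20
```

```text
clock: 5.5
eef_pos: [0.6541, 0.102, 0.0124]
tcp_rot: [0.707, 0.707, 0.0, 0.0]
ft_force: [-0.1, -1.0, 0.0]
gripper_width: 0.0728
gripper_force: 0.0
clock: 5.7
eef_pos: [0.6543, 0.102, 0.0129]
tcp_rot: [0.707, 0.707, 0.001, 0.001]
ft_force: [0.5, 0.1, 0.2]
gripper_width: 0.0554
gripper_force: 0.0
clock: 5.9
eef_pos: [0.6543, 0.102, 0.0125]
tcp_rot: [0.707, 0.707, 0.001, 0.001]
ft_force: [1.4, -0.2, 1.9]
gripper_width: 0.052
gripper_force: 1.6
clock: 6.1
eef_pos: [0.6545, 0.102, 0.0127]
tcp_rot: [0.707, 0.707, 0.001, 0.001]
ft_force: [1.5, -0.4, 4.8]
gripper_width: 0.051
gripper_force: 19.9
```

A firm 52 mm grip at the lower height, so the first one was too high. I'll release, turn 90° and squeeze again to centre it.

```bash
python3 -m creep '[-0.6,0,0,0,0,-0.6,0,0,0,0, -0.6,0,0,0,0,-0.6,0,0,0,0.125,-0.6,0,0,0,0.125,-0.6,0,0,0,0.125,-0.6,0,0,0,0.125,-0.6,0,0,0,0.125,-0.6,0,0,0,0.125,-0.6,0,0,0,0.125]' 20
python3 -m creep '[-0.6,0,0,0,0.125,-0.6,0,0,0,0.125, -0.6,0,0,0,0.125,-0.6,0,0,0,0.125,-0.6,0,0,0,0.125,-0.6,0,0,0,0.125,-0.6,0,0,0,0.125]'
python3 -m creep '[-0.4,0,0,0,0, -0.3,0,0,0,0,-0.25,0,0,0,0,-0.18,0,0,0,0,-0.15,0,0,0,0]' 20
python3 -m creep '[0,0,0,0,0,0,0,0,0,0,0,0,0,0,0]' 50
```

```text
clock: 7.1
eef_pos: [0.6534, 0.1019, 0.0115]
tcp_rot: [0.383, 0.924, -0.0, -0.0]
ft_force: [-0.8, -0.5, 0.5]
gripper_width: 0.0685
gripper_force: 0.0
clock: 7.8
eef_pos: [0.6535, 0.1019, 0.0116]
tcp_rot: [0.001, 1.0, -0.0, -0.0]
ft_force: [0.1, 0.7, -0.6]
gripper_width: 0.0684
gripper_force: 0.0
clock: 8.3
eef_pos: [0.6538, 0.1018, 0.0119]
tcp_rot: [0.0, 1.0, -0.0, 0.0]
ft_force: [-0.1, -0.9, 2.5]
gripper_width: 0.0513
gripper_force: 20.6
clock: 8.6
eef_pos: [0.6538, 0.1018, 0.0122]
tcp_rot: [0.0, 1.0, -0.0, 0.0]
ft_force: [-0.8, -1.6, 5.0]
gripper_width: 0.0499
gripper_force: 50.9
```

Lift the bush, and fit the pinion outline in the first pictures.

```bash
python3 -m creep '[0,0,0,0.1,0, 0,0,0,0.25,0, 0,0,0,0.45,0, 0,0,0,0.6,0, 0,0,0,0.6,0, 0,0,0,0.6,0]'
python3 - <<'E'
from h import *
import pickle
from scipy.optimize import minimize
fs=pickle.load(open('f0.pkl','rb'))
th=np.linspace(0,2*np.pi,60)
def mask(f,x,y,r,z0,z1):
    m=np.zeros((1600,2560),np.uint8);P=[]
    for z in(z0,z1):P.append(w2px(f,np.c_[x+r*np.cos(th),y+r*np.sin(th),0*th+z]))
    h=cv2.convexHull(np.vstack(P).astype(np.float32))
    cv2.fillConvexPoly(m,((h+.5)*4).astype(np.int32),255)
    return cv2.resize(m,(640,400),interpolation=cv2.INTER_AREA)/255.
for n,f,c in zip(('scene','top'),fs,((346,219),(270,208))):
    g=cv2.cvtColor(f['frame'],cv2.COLOR_RGB2GRAY).astype(float)
    x0,y0=c[0]-28,c[1]-28;G=g[y0:y0+56,x0:x0+56]
    best=[]
    for x in np.arange(.462,.490,.001):
        for y in np.arange(.024,.046,.001):
            M=mask(f,x,y,.0325,0,.03)[y0:y0+56,x0:x0+56]
            # rim ring: dark inside outer band, lighter outside
            I=mask(f,x,y,.024,.028,.03)[y0:y0+56,x0:x0+56]; O=mask(f,x,y,.037,0,.03)[y0:y0+56,x0:x0+56]
            a=np.clip(M-I,0,1);b=np.clip(O-M,0,1)
            best.append(((a*G).sum()/a.sum()-.5*(b*G).sum()/b.sum(),x,y))
    best.sort();print(n,best[:4])
E
```

```text
clock: 9.2
eef_pos: [0.6532, 0.102, 0.131]
tcp_rot: [0.0, 1.0, 0.0, -0.0]
ft_force: [-0.0, 0.4, -3.8]
gripper_width: 0.0497
gripper_force: 53.0
scene [(np.float64(4.100720373781186), np.float64(0.47600000000000003), np.float64(0.03500000000000001)), (np.float64(4.553921357950713), np.float64(0.47600000000000003), np.float64(0.03600000000000001)), (np.float64(4.59027121802589), np.float64(0.47700000000000004), np.float64(0.03500000000000001)), (np.float64(4.810594491157872), np.float64(0.47600000000000003), np.float64(0.03400000000000001))]
top [(np.float64(7.862289694806364), np.float64(0.47200000000000003), np.float64(0.03500000000000001)), (np.float64(7.956862760283144), np.float64(0.47200000000000003), np.float64(0.03400000000000001)), (np.float64(8.479777676082712), np.float64(0.47300000000000003), np.float64(0.03500000000000001)), (np.float64(8.6083056468716), np.float64(0.47300000000000003), np.float64(0.03400000000000001))]
```

```bash
python3 -m creep '[0,-0.2,-0.08,0,0, 0,-0.45,-0.17,0,0, 0,-0.7,-0.26,0,0, 0,-0.885,-0.335,0,0, 0,-0.885,-0.335,-0.1,0, 0,-0.885,-0.335,-0.2,0, 0,-0.885,-0.335,-0.3,0, 0,-0.885,-0.335,-0.37,0, 0,-0.885,-0.335,-0.37,0, 0,-0.885,-0.335,-0.37,0]'
python3 - <<'E'
from h import *
a=grab('scene');b=grab('top')
A=cv2.resize(a['frame'][185:275,300:400,::-1],None,fx=4,fy=4);B=cv2.resize(b['frame'][165:255,220:320,::-1],None,fx=4,fy=4)
cv2.imwrite('pics/c5.png',np.hstack([A,B]))
s=robot.state()['eef_pos'];print(s)
th=np.linspace(0,6.28,9)
print(((w2px(a,np.c_[s[0]+.026*np.cos(th),s[1]+.026*np.sin(th),0*th+s[2]-.012+.052])-[300,185])*4).round())
E
```

```text
clock: 10.2
eef_pos: [0.4759, 0.035, 0.0569]
tcp_rot: [0.0, 1.0, 0.0, -0.001]
ft_force: [-0.1, 0.0, -3.0]
gripper_width: 0.0498
gripper_force: 53.1
[0.47669724 0.03496146 0.05790212]
[[186. 113.]
 [213. 110.]
 [228.  91.]
 [223.  68.]
 [200.  54.]
 [173.  57.]
 [157.  75.]
 [162.  99.]
 [185. 113.]]
```

View pics/c5.png

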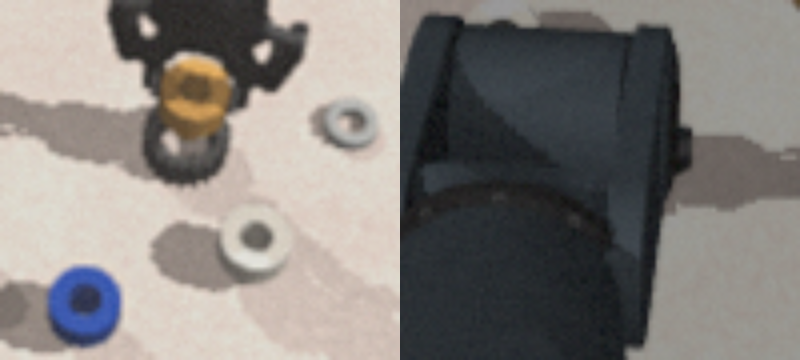

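The crop shows the bush at (195,90) hanging where the pose predicts, centred above the pinion at (185,150). Lower it slowly.

```bash
python3 -m creep '[0,0,0,-0.04,0, 0,0,0,-0.07,0, 0,0,0,-0.09,0, 0,0,0,-0.11,0, 0,0,0,-0.11,0,0,0,0,-0.11,0]'
python3 -m creep '[0,0,0,-0.02,0, 0,0,0,-0.035,0, 0,0,0,-0.035,0, 0,0,0,-0.035,0]'
```

```text
clock: 10.9
eef_pos: [0.4766, 0.0349, 0.0357]
tcp_rot: [0.0, 1.0, -0.0, -0.0]
ft_force: [-0.4, -1.0, -2.5]
gripper_width: 0.05
gripper_force: 53.1
clock: 11.3
eef_pos: [0.4764, 0.0349, 0.0285]
tcp_rot: [0.0, 1.0, -0.0, -0.0]
ft_force: [-1.5, -0.0, -3.3]
gripper_width: 0.0498
gripper_force: 53.1
```

```bash
python3 -m creep '[-0.3,0,0,0,0, -0.6,0,0,0,0, -0.9,0,0,0,0, -1,0,0,0,0, -1,0,0,0.05,0, -1,0,0,0.15,0, -1,0,0,0.25,0, -1,0,0,0.25,0]'
python3 - <<'E'
from h import *
a=grab('scene');s=robot.state();print(s['eef_pos'],s['gripper_width'])
crop(a,300,185,100,75,8,'c6.png')
th=np.linspace(0,6.28,9)
for z in(.056,.065):
  P=(w2px(a,np.c_[.4765+.026*np.cos(th),.035+.026*np.sin(th),0*th+z])-[300,185])*8;print(z,P.min(0).round(),P.max(0).round())
E
```

```text
clock: 12.1
eef_pos: [0.4781, 0.0349, 0.0813]
tcp_rot: [0.0, 1.0, -0.0, 0.002]
ft_force: [-0.2, 0.6, 0.6]
gripper_width: 0.0854
gripper_force: 0.0
[0.47739536 0.03493139 0.07996342] 0.0854085730419083
0.056 [307. 167.] [444. 284.]
0.065 [309. 154.] [447. 272.]
```

View pics/c6.png

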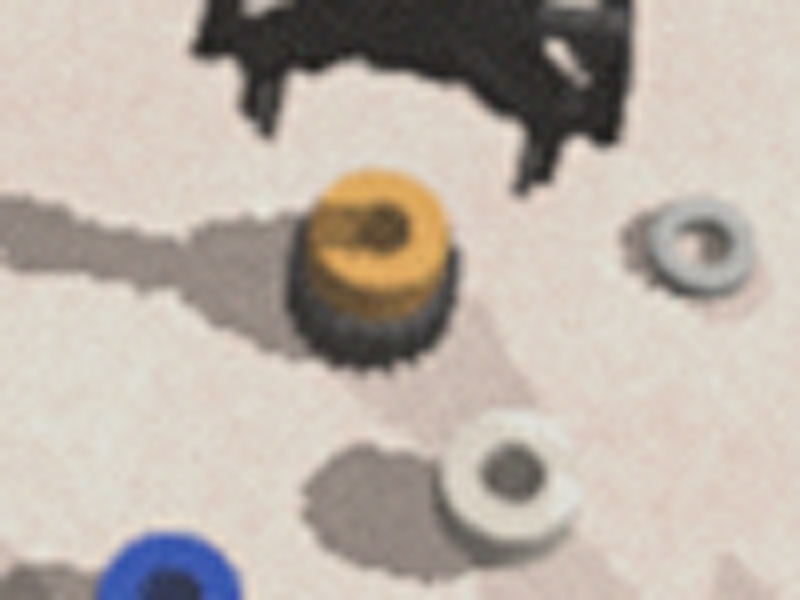

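The bush sits home: its head top spans crop x 310–449, y 170–288, which matches z = 56 mm. Now grip the pinion.

```bash
python3 -m creep '[-1,-0.002,0,-0.1,0, -1,-0.002,0,-0.2,0, -1,-0.002,0,-0.3,0, -1,-0.002,0,-0.37,0, -1,-0.002,0,-0.4,0, -1,-0.002,0,-0.415,0, -1,-0.002,0,-0.415,0, -1,-0.002,0,-0.415,0]' 20
python3 -m creep '[-0.8,0,0,0,0, -0.7,0,0,0,0, -0.6,0,0,0,0,-0.53,0,0,0,0]' 20
python3 -m creep '[-0.5,0,0,0,0,-0.45,0,0,0,0]' 25
```

```text
clock: 12.95
eef_pos: [0.4765, 0.0349, -0.0039]
tcp_rot: [0.0, 1.0, -0.0, 0.0]
ft_force: [0.1, 0.1, 0.1]
gripper_width: 0.0851
gripper_force: 0.0
clock: 13.35
eef_pos: [0.4764, 0.0346, -0.004]
tcp_rot: [-0.0, 1.0, -0.0, 0.0]
ft_force: [-0.6, -4.9, 2.3]
gripper_width: 0.0654
gripper_force: 2.4
clock: 13.55
eef_pos: [0.4765, 0.0346, -0.0037]
tcp_rot: [0.0, 1.0, -0.0, 0.0]
ft_force: [-4.1, -5.2, 12.3]
gripper_width: 0.0632
gripper_force: 24.3
```

```bash
python3 -m creep '[-0.4,0,0,0,0,-0.4,0,0,0,0,-0.4,0,0,0,0]' 50
python3 -m creep '[-0.4,0,0,0.03,0,-0.4,0,0,0.08,0,-0.4,0,0,0.15,0,-0.4,0,0,0.15,0,-0.4,0,0,0.15,0]'
```

```text
clock: 13.85
eef_pos: [0.4765, 0.0346, -0.0032]
tcp_rot: [-0.0, 1.0, -0.0, 0.0]
ft_force: [-4.8, -3.8, 20.2]
gripper_width: 0.0608
gripper_force: 49.3
clock: 14.35
eef_pos: [0.4761, 0.035, 0.0256]
tcp_rot: [0.0, 1.0, 0.0, 0.0]
ft_force: [-0.1, 0.4, -6.5]
gripper_width: 0.0605
gripper_force: 44.0
```

The load reads 6.5 N, so both parts are up. Carry them over to the stand.

```bash
python3 -m creep '[-0.4,0,0,0.15,0,-0.4,0,0,0.35,0,-0.4,0,0,0.5,0,-0.4,0,-0.12,0.5,0,-0.4,0.05,-0.3,0.5,0,-0.4,0.05,-0.5,0.5,0,-0.4,0.05,-0.7,0.5,0,-0.4,0.05,-0.83,0.5,0,-0.4,0.05,-0.83,0.5,0]'
python3 -m creep '[-0.4,0.02,-0.1,0,0,-0.4,0.05,-0.3,0,0,-0.4,0.05,-0.5,0,0,-0.4,0.05,-0.7,0,0,-0.4,0.05,-0.8,0,0,-0.4,0.05,-0.83,0,0,-0.4,0.05,-0.83,0,0,-0.4,0.05,-0.83,0,0,-0.4,0.05,-0.83,0,0]'
python3 - <<'E'
from h import *
a=grab('scene');s=robot.state()['eef_pos'];print(s)
crop(a,190,130,100,75,8,'c7.png'); crop(a,190,130,130,120,5,'c7.png')
print((w2px(a,[[*s[:2],s[2]+.06],[*s[:2],s[2]+.034],[*s[:2],s[2]+.004],[.497,-.2965,.064],[.497,-.2965,.024]])-[190,130])*5)
E
```

```text
clock: 15.25
eef_pos: [0.4857, -0.1337, 0.1248]
tcp_rot: [0.002, 1.0, -0.0, -0.001]
ft_force: [-0.2, 0.2, -6.2]
gripper_width: 0.0606
gripper_force: 44.4
clock: 16.15
eef_pos: [0.4963, -0.2957, 0.1256]
tcp_rot: [-0.001, 1.0, 0.0, -0.0]
ft_force: [-0.8, -0.0, -6.3]
gripper_width: 0.0604
gripper_force: 44.3
[ 0.49633412 -0.29593659  0.12567606]
[[211.81286674 195.67537956]
 [218.68647575 223.15862836]
 [226.30304719 253.59582134]
 [240.63912776 316.55085162]
 [249.50929017 351.78093648]]
```

View pics/c7.png

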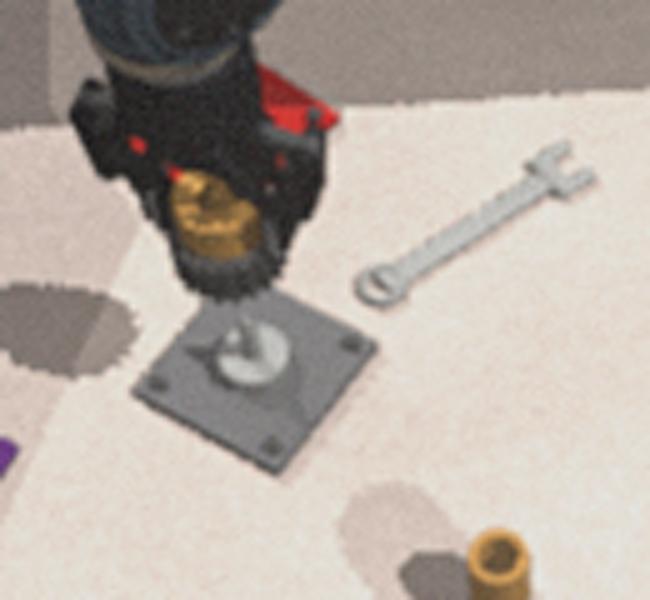

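The crop shows the collar at about (254,354), some 2 mm from the prediction, and the bush is still seated. I'll correct that, lower, and watch the force.

```bash
python3 -m creep '[-0.4,0.01,0.006,-0.05,0,-0.4,0.01,0.006,-0.15,0,-0.4,0.01,0.006,-0.22,0,-0.4,0.01,0.006,-0.28,0,-0.4,0.01,0.006,-0.33,0,-0.4,0.01,0.006,-0.38,0,-0.4,0.01,0.006,-0.38,0,-0.4,0.01,0.006,-0.38,0]'
python3 -m creep '[-0.4,0,0,-0.04,0,-0.4,0,0,-0.08,0,-0.4,0,0,-0.12,0,-0.4,0,0,-0.135,0,-0.4,0,0,-0.135,0,-0.4,0,0,-0.135,0]'
python3 -m creep '[-0.4,0,0,-0.01,0,-0.4,0,0,-0.015,0,-0.4,0,0,-0.015,0]'
```

```text
clock: 17.0
eef_pos: [0.4984, -0.296, 0.0498]
tcp_rot: [0.0, 1.0, -0.0, 0.0]
ft_force: [0.5, -0.5, -7.2]
gripper_width: 0.0603
gripper_force: 44.2
clock: 17.6
eef_pos: [0.4982, -0.2959, 0.0227]
tcp_rot: [0.0, 1.0, -0.0, -0.0]
ft_force: [-0.3, 0.4, -7.1]
gripper_width: 0.0604
gripper_force: 44.4
clock: 17.9
eef_pos: [0.499, -0.2962, 0.0211]
tcp_rot: [0.0, 1.0, -0.001, 0.001]
ft_force: [-2.2, 3.1, 8.5]
gripper_width: 0.0602
gripper_force: 51.0
```

Contact came at TCP z = 0.021, the expected seating height. Release and retreat.

```bash
python3 -m creep '[-0.5,0,0,0,0,-0.6,0,0,0,0,-0.8,0,0,0,0,-1,0,0,0,0,-1,0,0,0,0,-1,0,0,0.1,0,-1,0,0,0.25,0,-1,0,0,0.45,0,-1,0,0,0.65,0,-1,0,0,0.8,0]'
python3 -m creep '[-1,0,0.2,0.1,0,-1,0,0.45,0.1,0,-1,0,0.7,0.1,0,-1,0,0.9,0.1,0,-1,0,0.9,0.1,0,-1,0,0.9,0.1,0,-1,0,0.9,0.1,0]'
python3 - <<'E'
from h import *
a=grab('scene');b=grab('top');print(robot.state()['eef_pos'])
A=cv2.resize(a['frame'][165:235,205:275,::-1],None,fx=5.5,fy=5.5,interpolation=cv2.INTER_CUBIC);B=cv2.resize(b['frame'][168:238,360:430,::-1],None,fx=5.5,fy=5.5,interpolation=cv2.INTER_CUBIC)
cv2.imwrite('pics/c8.png',np.hstack([A,B]))
th=np.linspace(0,6.28,60)
for n,r,z in(('head',.026,.08),('pin bottom',.033,.024)):
  P=np.c_[.499+r*np.cos(th),-.296+r*np.sin(th),0*th+z]
  for f,o in((a,[205,165]),(b,[360,168])):
    p=(w2px(f,P)-o)*5.5;print(n,p.min(0).round(),p.max(0).round())
E
```

```text
clock: 18.9
eef_pos: [0.4986, -0.2961, 0.1823]
tcp_rot: [0.0, 1.0, -0.001, 0.001]
ft_force: [0.1, 0.5, 0.0]
gripper_width: 0.0856
gripper_force: 0.0
clock: 19.6
eef_pos: [0.4983, -0.1167, 0.1997]
tcp_rot: [0.0, 1.0, -0.0, 0.0]
ft_force: [-1.2, -0.6, -0.6]
gripper_width: 0.0856
gripper_force: 0.0
[ 0.49821203 -0.11692427  0.19956305]
head [130. 103.] [226. 183.]
head [150. 117.] [261. 228.]
pin bottom [133. 149.] [250. 248.]
pin bottom [118. 116.] [253. 251.]
```

View pics/c8.png

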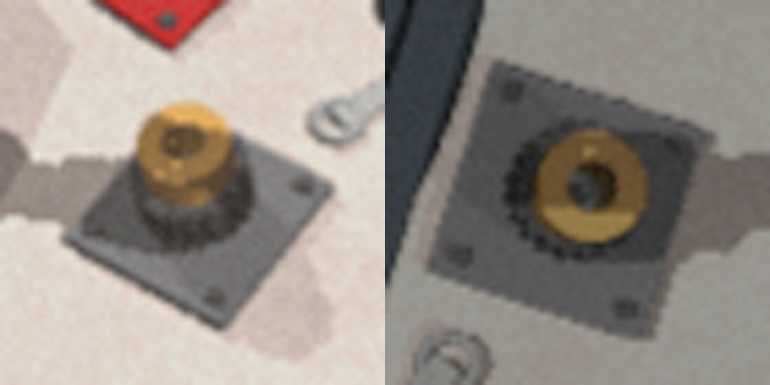

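The pinion and bush sit flat and upright on the stand: the head at scene crop (185,142) matches z = 80 mm, and the arm is clear.

```bash
python3 -c "
from plant import robot
print(robot.finish_job())"
```

```text
the job is handed in; nothing more can be done
None
```

The bush is fully home in the pinion, and the pair is released on the thin-spindle stand, flat on its collar as far as the last pictures show; the job was handed in at about 20 s on the robot's clock.

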